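# Build up the relay row on the control-panel rail

### The arm

A 6-joint arm with a two-finger parallel gripper is mounted at the origin on a cart in front of the work surface, level with it; the furniture and walls round the work are solid. World frame = base frame: x ahead of the robot, y to its left, z up, the work surface at z = 0. Lengths are in m, angles in degrees, forces in N, time in s.
With the tool pointing down it reaches from about 0.25 to 0.725 m from the base axis. Payload 9.7 kg.
Tool frame: the origin (TCP) lies at the very end of the fingers, on their centre line; the grasp point (between the pads) lies 19 mm behind it; z points along the fingers, y is the line along which they close (so a half turn about z gives the same grasp; the last joint's range is limited). The gripper opens to 85 mm and grips with 20 to 120 N. Pads are 22 mm wide; open, the fingers measure 114 mm over their backs; the gripper's body (76 mm by 85 mm) begins 54 mm behind the grasp point. The pads swing forward as they close: fully open they stand 13 mm farther back than shut.
Start: joints at [70.302, 4.979, 10.078, 95.1, 0, 90], TCP at [0.185, 0.518, 0.194] pointing down, gripper open.
Joint ranges: [-179.16, 179.16], [-48.56, 103.87], [-65.8, 70.77], [-126.05, 130.52], [-82.76, 87.17], [-180, 180]. Speed limits (degrees/s): [127.2, 127.2, 147.25, 180, 180, 180].

### API

Orientations are given as [roll, pitch, yaw] about the fixed x, y, z axes, in that order (R = Rz(yaw) Ry(pitch) Rx(roll)).
In Python, from workcell import bot gives the robot as it stands.
- The arm moves only by the tool step_arm, never from a script. Its argument "targets" is a list of rows, each a list of 3 entries, a list of its own where there are three numbers: the opening, from 0 (shut) to 1 (fully open), then the shift along the world's x, y, z in mm, then the turn, a rotation vector about the world's x, y, z in rad. In form: [[grip, [tx, ty, tz], [wx, wy, wz]], ...]. A call has 1 to 8 rows; each row is the pose to reach, as a shift and turn from the pose commanded when the call began; what a row does not reach only later rows make up. A row lasts 1/10 s, in which the tool goes at most 50 mm and 8.59 degrees, less where a joint would pass 70% of its speed; a pose out of reach is approached as far as the arm can. A call with a gripper value outside its range is refused whole. The fingers move at their own pace and stop on an object; "force" is the grip in N (left out, the last holds). Time passes only in rows, so rows that repeat a pose let the fingers close. It gives the time, the measured TCP pose, the force, the opening and the grip force at its end, in the units of the state.
- bot.get_obs(): the state, without advancing time (a new reading comes with each control period).
- bot.camera(name): name is "scene" or "top"; returns (picture, depth): 384x512x3 uint8, red, green, blue; 384x512 float32, m along the optical axis (not along the pixel's ray), 0 where there is no reading.
- bot.camera_params(name): a dict with "K" (3x3 intrinsics, pixels), "k1" (the pictures are not rectified: a ray, as slopes to the right and down, at radius r is drawn at 1 + k1 r^2 times it, then the intrinsics apply), "R" (3x3) and "t" (3): a world point X has camera coordinates R X + t. Camera axes: x right, y down, z forward; pixel columns grow to the right and rows downward; lengths in m; the calibration is good to about 2 mm. A picture is of the moment at which its call begins. camera_params takes no time and is no camera call.
- bot.job_done(): hands the job in; it is judged then, once.
The state is a dict: "time": time; "q": joint angles; "qd": joint speeds; "joint_efforts": joint torques, N m; "ee_pos": TCP position; "tcp_rot": TCP orientation; "wrist_force": force on the tool from outside, world axes, zero at the start; "torque": the same for the moment, N m; "opening": finger opening in m; "grasp_force": force on a finger pad.
Only numpy, scipy, OpenCV 4.12 (cv2) and the standard library are available. Lean on these libraries where they do the work, as an engineer would, in place of code of your own. Each camera call takes 0.05 s, during which the arm holds its last target. There are 200 camera calls.

### The job

Build up the row on the mounting rail, in the order the current takes, starting from the red supply terminals that are fixed at one end of it: the white breaker next to the red terminals, the black relay socket next to the breaker, and the grey outgoing terminals next to the socket, each seated squarely down over the rail with no more than about a centimetre between neighbours. Plug the orange relay upright into the well of the black socket.

Things in the scene. Friction and masses are not known exactly. Their poses are not given: they have to be found in the camera images.
- rail: Fixed grey steel plate, 165 (x) x 280 (y) x 3 mm, with a bright 35 mm wide, 240 mm long top-hat rail along the body's y axis. Origin: middle of the rail's centre line, at bench level, z up; rail top 11 mm above it. At x +61 to +87 mm a grey toothed wiring duct, 33 mm high. The feet of the three modules drop straight over the rail, no snap: they then stand 5 mm above this origin.
- supply_terminal: Red group of three supply terminals, fixed on the rail at one end of it (which end varies), 60 mm (x, across the rail) x 24 mm (y, along it), 46 mm high. Origin: centre of its underside, on the rail's centre line, 5 mm above the bench. Nothing fits between it and its end of the rail.
- earth_terminal: Green-yellow group of three earth terminals, fixed at the other end of the rail; size and origin as the red group. It is no part of the row; free rail remains before it.
- breaker: Loose white two-pole breaker with blue toggles, 80 (x) x 36 (y) mm, 220 g, standing on its foot. Origin: centre of underside, z up. Shoulders at 44 mm; above them a nose 45 mm wide in x up to 72 mm (toggles 81): grip that across x. Under it a channel along y, 43 mm wide, 6 mm deep, goes over the rail: seated, origin 5 mm above the rail's origin, x across the rail, either way round.
- relay_socket: Loose black relay socket, 76 (x) x 30 (y) mm, 70 g. Origin: centre of underside, z up. Shoulders at 20 mm; above them a part 54 mm wide in x up to 36 mm: grip that across x. In it an open well 33.4 (x) x 27 (y) mm, grey floor at 26 mm; walls reach 36 mm at the x sides, 32 mm at the y sides. Same foot channel as the breaker: seated, origin 5 mm above the rail's, x across the rail.
- relay: Loose orange plug-in relay, upright, 27 (x) x 20.4 (y) x 46 mm, 45 g. Origin: centre of underside (foot of its 4 mm brass blades), z up. Grip across x near the top. In the socket's well (3 mm play all round, x along the socket's x, either way round) it stands on the floor, origin 26 mm above the socket's; the well's walls then reach 10 mm above its origin: keep fingertips over that.
- outgoing_terminal: Loose grey group of four outgoing terminals, 60 (x) x 32 (y) mm, 90 g, standing on its foot. Origin: centre of underside, z up. Shoulders at 28 mm; above them a nose 36 mm wide in x up to 46 mm: grip that across x. Same foot channel as the breaker: seated, origin 5 mm above the rail's, x across the rail, either way round.

How it is judged:
By the outcome, as a careful person would: the job done as asked, in the order asked, and still so for the second after the job is handed in, with the robot touching nothing.
It also fails if it takes over 118 s, if anything falls off the work surface, if the arm or the gripper's body presses on something with over 40 N, if the wrist force passes 120 N, or if a joint passes its speed limit or range.

## Working session

There is one attempt and no reset: what is moved stays moved. The work goes in short steps, Python scripts to look and compute and a tool call to move; the robot and the scene stay as the last step left them, time stands still between calls to the robot, and variables do not carry over. Pictures are saved under pics/ and viewed, at most 14 in all, crops included, and the job is handed in when it is done.

Besides the shell and the picture viewer there is one more tool, called after ">>>" as a command line: name --argument value ..., lists and objects as JSON in quotes. step_arm: Moves the arm, as the interface text tells. Its arguments: {"type":"object","properties":{"targets":{"type":"array","items":{"type":"array"}},"force":{"type":"number"}},"required":["targets"]}

```bash
mkdir -p pics; ls
cat > h.py <<'E'
import numpy as np, cv2
from workcell import bot
def snap(n):
    p,d=bot.camera(n); return p,d,bot.camera_params(n)
def pts(d,P):
    K=P["K"];h,w=d.shape
    u,v=np.meshgrid(np.arange(w),np.arange(h))
    D=np.array([P["k1"],0,0,0,0],float)
    n=cv2.undistortPoints(np.stack([u,v],-1).reshape(-1,1,2).astype(float),np.array(K,float),D).reshape(h,w,2)
    X=np.concatenate([n,np.ones((h,w,1))],-1)*d[...,None]
    return (X-np.array(P["t"]))@np.array(P["R"])
def save(n,p): cv2.imwrite("pics/"+n,p[...,::-1])
E
python3 - <<'E'
from h import *
for n in ("top","scene"):
    p,d,P=snap(n); save(n+"0.png",p); np.savez(n+"0.npz",p=p,d=d)
    print(n,P,(d>0).mean())
print(bot.get_obs())
E
```

```text
pics
top {'K': array([[420.29639014,   0.        , 256.86543813],
       [  0.        , 420.29639014, 191.13789884],
       [  0.        ,   0.        ,   1.        ]]), 'k1': 0.03014974828062908, 'R': array([[-0.00660802, -0.99995002,  0.00750243],
       [-0.98339777,  0.0051377 , -0.18139025],
       [ 0.18134264, -0.0085765 , -0.98338258]]), 't': array([-0.00545009,  0.51369412,  1.17485817])} 0.9958343505859375
scene {'K': array([[446.01346393,   0.        , 250.05434034],
       [  0.        , 446.01346393, 195.49629803],
       [  0.        ,   0.        ,   1.        ]]), 'k1': -0.05010982137935007, 'R': array([[ 0.87727684, -0.47988621, -0.00972495],
       [-0.25433187, -0.44756875, -0.85731996],
       [ 0.40706344,  0.75458031, -0.51469205]]), 't': array([-0.49527386,  0.16996954,  0.94099833])} 0.9961140950520834
{'time': 0.1, 'q': array([7.03018908e+01, 5.00902479e+00, 1.00404217e+01, 9.50982045e+01,
       1.39517861e-05, 8.99999958e+01]), 'qd': array([ 0.01756972, -0.13151667,  0.15731007,  0.06239368, -0.11066053,
        0.07277746]), 'joint_efforts': array([ 1.44635873e-03, -5.21562374e+01,  4.65653265e+01,  1.60104653e-02,
        1.40268407e-04,  8.01709461e-06]), 'ee_pos': array([0.18530813, 0.51759959, 0.19365644]), 'tcp_rot': array([-1.79933192e+02, -1.39566213e-05,  1.60301895e+02]), 'wrist_force': array([0.1958544 , 0.62230018, 0.30578303]), 'torque': array([-0.01165709, -0.0694885 ,  0.01687688]), 'grasp_force': 0.0, 'opening': 0.08506925873188764}
```

View pics/top0.png

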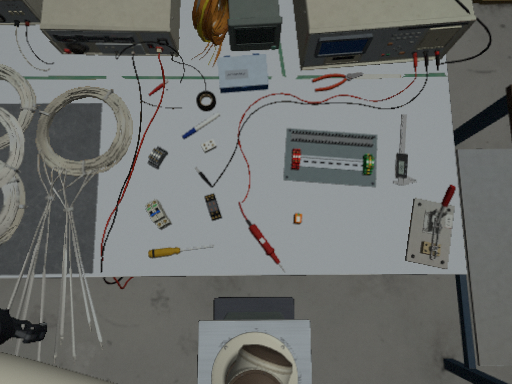

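View pics/scene0.png

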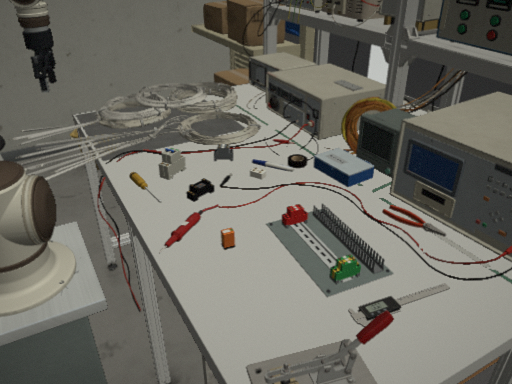

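The top view shows red terminals at (296,159), earth at (368,163), relay at (297,217), socket at (212,207), breaker at (158,214) and outgoing terminals at (157,157). The scene view shows all of them upright. The rail runs roughly along world y, with the duct on the far (+x) side.

```bash
cat >> h.py <<'E'
def top_cloud(n,tag=None):
    if tag: z=np.load(tag); p,d=z["p"],z["d"]; P=bot.camera_params(n)
    else: p,d,P=snap(n)
    X=pts(d,P); X[d<=0]=np.nan
    return p,X
def rect(Q):
    c,s,a=cv2.minAreaRect((Q[:,:2]*1000).astype(np.float32)); return np.round(c,1),np.round(s,1),round(a,1)
E
python3 - <<'E'
from h import *
pt,Xt=top_cloud("top","top0.npz"); ps,Xs=top_cloud("scene","scene0.npz")
C={"red":(296,159),"earth":(368,163),"relay":(297,217),"socket":(212,207),"breaker":(158,214),"out":(157,157)}
for k,(u,v) in C.items():
    c=np.nanmedian(Xt[v-2:v+3,u-2:u+3].reshape(-1,3),0)
    print(k,np.round(c*1000))
    for nm,X in (("top",Xt),("scene",Xs)):
        Q=X.reshape(-1,3); m=(np.hypot(*(Q[:,:2]-c[:2]).T)<.06)&(Q[:,2]>.006)&(Q[:,2]<.12); Q=Q[m]
        h=np.histogram(Q[:,2]*1000,np.arange(6,96,6))[0]
        print("  ",nm,len(Q),"zmax",np.round(np.percentile(Q[:,2],[50,90,97,99.5])*1000),h)
img=cv2.resize(pt[110:250,130:400],None,fx=2.9,fy=2.9,interpolation=cv2.INTER_CUBIC); save("topc.png",img)
E
```

```text
red [ 608. -124.   51.]
   top 293 zmax [30. 51. 53. 54.] [100  25   6  14  43  10  18  75   2   0   0   0   0   0]
   scene 496 zmax [29. 50. 52. 53.] [92 56 57 49 80 37 34 91  0  0  0  0  0  0]
earth [ 595. -335.   49.]
   top 336 zmax [28. 51. 53. 54.] [107  31  10  32  43  15  35  63   0   0   0   0   0   0]
   scene 655 zmax [31. 50. 51. 52.] [101  67  66  73 113  45  51 139   0   0   0   0   0   0]
relay [ 438. -124.   45.]
   top 86 zmax [44. 47. 48. 50.] [ 8  2  3  4  3  7 56  3  0  0  0  0  0  0]
   scene 244 zmax [33. 46. 46. 47.] [27 29 26 29 30 31 71  1  0  0  0  0  0  0]
socket [471. 124.  26.]
   top 271 zmax [26. 37. 39. 40.] [ 6 19 79 78 50 39  0  0  0  0  0  0  0  0]
   scene 354 zmax [23. 34. 36. 37.] [60 59 66 85 75  9  0  0  0  0  0  0  0  0]
breaker [445. 270.  73.]
   top 433 zmax [62. 75. 79. 83.] [ 19  12  12   7   8  31 106  12   9  13  82 101  19   2]
   scene 590 zmax [42. 71. 75. 80.] [46 54 44 52 51 55 67 37 37 38 72 27 10  0]
out [617. 285.  46.]
   top 280 zmax [35. 48. 49. 50.] [ 19  14  26  61  22  16 100  22   0   0   0   0   0   0]
   scene 257 zmax [27. 45. 47. 48.] [27 33 39 56 23 23 55  1  0  0  0  0  0  0]
```

View pics/topc.png

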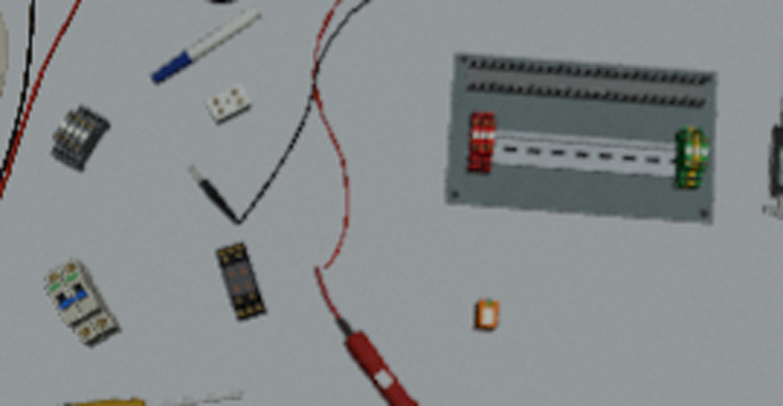

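The crop confirms the poses: breaker, socket and outgoing terminals turned by about 15–30°, relay near square, rail tilted a few degrees. The heights agree with the text. Next come exact centres and yaws.

Run:
```python
from h import *
pt,Xt=top_cloud("top","top0.npz"); ps,Xs=top_cloud("scene","scene0.npz")
B={"red":(608,-124,[(25,60),(42,60)]),"earth":(595,-335,[(25,60),(42,60)]),"relay":(438,-124,[(8,60),(38,60)]),"socket":(471,124,[(9,60),(15,60),(30,60)]),"breaker":(445,270,[(10,99),(38,99),(62,99)]),"out":(617,285,[(10,99),(23,99),(40,99)])}
for k,(x,y,zs) in B.items():
  for nm,X in (("top",Xt),("scene",Xs)):
    Q=X.reshape(-1,3)*1000; Q=Q[np.hypot(Q[:,0]-x,Q[:,1]-y)<(55 if k not in("red","earth") else 45)]
    for a,b in zs:
        q=Q[(Q[:,2]>a)&(Q[:,2]<b)]
        if k in("red","earth"): q=q[(q[:,0]<650)]
        print(k,nm,(a,b),len(q),*rect(q/1000),np.round(q.mean(0)),"zmed",np.round(np.median(q[:,2])))
# bench flatness, plate
for nm,X in (("top",Xt),("scene",Xs)):
    Q=X.reshape(-1,3)*1000
    b=Q[(abs(Q[:,0]-500)<30)&(abs(Q[:,1]-20)<40)]; print(nm,"bench z",np.nanmedian(b[:,2]))
    r=Q[(abs(Q[:,1]+230)<70)&(abs(Q[:,0]-602)<10)]; print("rail z",np.nanpercentile(r[:,2],[10,50,90]))
    for u in (1,):
        m=(Q[:,2]>8)&(Q[:,2]<15)&(abs(Q[:,0]-602)<30)&(Q[:,1]>-310)&(Q[:,1]<-145)
        q=Q[m]; f=np.polyfit(q[:,1],q[:,0],1); print("rail fit",f,np.degrees(np.arctan(f[0])),np.polyval(f,[-124,-229,-335]),len(q), rect(q/1000))
# bright rail by colour (ray to z=11)
hsv=cv2.cvtColor(pt,cv2.COLOR_RGB2HSV)
for nm,p,X in(("top",pt,Xt),("scene",ps,Xs)):
    Q=X*1000; g=p.mean(-1)
    m=(abs(Q[...,0]-602)<35)&(Q[...,1]>-310)&(Q[...,1]<-145)&(g>130)&(Q[...,2]<20)
    q=Q[m]; print("bright",len(q),rect(q/1000), np.round(np.polyfit(q[:,1],q[:,0],1),3) if len(q) else 0, np.percentile(g[(abs(Q[...,0]-602)<35)&(Q[...,1]>-310)&(Q[...,1]<-145)],[10,50,90]))
```

```text
red top (25, 60) 161 [ 615.7 -123.9] [23.1 60.5] 85.1 [ 612. -123.   43.] zmed 48.0
red top (42, 60) 95 [ 616.4 -123.9] [22.6 36.3] 83.5 [ 615. -124.   50.] zmed 50.0
red scene (25, 60) 286 [ 617.2 -131.7] [25.9 62.4] 81.1 [ 613. -135.   40.] zmed 39.0
red scene (42, 60) 125 [ 616.6 -131.1] [24.8 38. ] 81.1 [ 615. -133.   49.] zmed 50.0
earth top (25, 60) 184 [ 597.8 -341.6] [24.7 61.4] 86.8 [ 595. -339.   41.] zmed 45.0
earth top (42, 60) 98 [ 597. -341.] [23.1 37.4] 82.3 [ 598. -340.   49.] zmed 50.0
earth scene (25, 60) 408 [ 596.8 -345. ] [26.4 60.1] 85.3 [ 592. -349.   40.] zmed 40.0
earth scene (42, 60) 190 [ 597.1 -345.1] [25.2 38.1] 82.5 [ 596. -347.   49.] zmed 49.0
relay top (8, 60) 82 [ 455.8 -126.9] [20.5 69.3] 84.4 [ 435. -124.   40.] zmed 44.0
relay top (38, 60) 64 [ 434.9 -125.1] [20.5 23.5] 87.5 [ 435. -125.   45.] zmed 45.0
relay scene (8, 60) 235 [ 436.3 -131.2] [23.3 28.3] 83.7 [ 434. -136.   32.] zmed 34.0
relay scene (38, 60) 92 [ 436.4 -131. ] [22.3 28.3] 79.9 [ 435. -133.   44.] zmed 44.0
socket top (9, 60) 268 [473.1 123.7] [76.1 30. ] 18.1 [471. 123.  27.] zm
[... 1436 characters left out ...]
ail z [0.25577541 3.75971972 9.58201401]
rail fit [5.58237954e-02 6.20526866e+02] 3.195151612015079 [613.60471489 607.74321638 601.82589407] 172 (array([ 605.5, -226.8]), array([ 56. , 162.4]), 3.7)
scene bench z -0.627264384453478
rail z [ 1.95031133  3.79121838 10.13396653]
rail fit [1.22415574e-01 6.34547866e+02] 6.97917166870834 [619.36833459 606.51469933 593.53864849] 248 (array([ 607.1, -228.9]), array([164.5,  36.8]), 84.6)
bright 336 (array([ 608.8, -227.5]), array([166. ,  36.1]), 85.3) [7.70000e-02 6.24731e+02] [ 88.66666667 101.         144.        ]
bright 427 (array([ 611.4, -228.1]), array([166.6,  41.8]), 84.9) [9.20000e-02 6.30656e+02] [ 92.          99.66666667 157.        ]
```

>>> step_arm --targets '[[1,[265,-238,-64],[0,0,-0.686]],[1,[265,-238,-64],[0,0,-0.686]],[1,[265,-238,-64],[0,0,-0.686]],[1,[265,-238,-64],[0,0,-0.686]],[1,[265,-238,-64],[0,0,-0.686]],[1,[265,-238,-64],[0,0,-0.686]],[1,[265,-238,-64],[0,0,-0.686]],[1,[265,-238,-64],[0,0,-0.686]]]' --force 40

```text
time: 0.9
ee_pos: [0.4525, 0.2764, 0.1286]
tcp_rot: [-179.9, 0.0, 120.8]
wrist_force: [-0.5, 0.3, 0.1]
opening: 0.0852
grasp_force: 0.0
```

Run:
```python
from h import *
p,X=top_cloud("scene"); save("s1.png",cv2.resize(p[40:220,60:300],None,fx=3,fy=3,interpolation=cv2.INTER_CUBIC))
o=bot.get_obs(); c=o["ee_pos"]*1000; print(o["time"],c,o["tcp_rot"])
Q=X.reshape(-1,3)*1000; Q=Q[(np.hypot(Q[:,0]-c[0],Q[:,1]-c[1])<75)&(Q[:,2]>90)&(Q[:,2]<300)]
h=np.histogram(Q[:,2],np.arange(90,300,5)); print(list(zip(h[1],h[0])))
```

```text
0.95 [452.30708752 276.82271881 128.76929196] [-1.79887316e+02  3.62696670e-02  1.20766611e+02]
[(np.int64(90), np.int64(0)), (np.int64(95), np.int64(0)), (np.int64(100), np.int64(0)), (np.int64(105), np.int64(0)), (np.int64(110), np.int64(0)), (np.int64(115), np.int64(0)), (np.int64(120), np.int64(0)), (np.int64(125), np.int64(0)), (np.int64(130), np.int64(0)), (np.int64(135), np.int64(0)), (np.int64(140), np.int64(0)), (np.int64(145), np.int64(0)), (np.int64(150), np.int64(0)), (np.int64(155), np.int64(0)), (np.int64(160), np.int64(0)), (np.int64(165), np.int64(0)), (np.int64(170), np.int64(0)), (np.int64(175), np.int64(4)), (np.int64(180), np.int64(20)), (np.int64(185), np.int64(27)), (np.int64(190), np.int64(28)), (np.int64(195), np.int64(30)), (np.int64(200), np.int64(31)), (np.int64(205), np.int64(26)), (np.int64(210), np.int64(29)), (np.int64(215), np.int64(23)), (np.int64(220), np.int64(30)), (np.int64(225), np.int64(43)), (np.int64(230), np.int64(49)), (np.int64(235), np.int64(52)), (np.int64(240), np.int64(71)), (np.int64(245), np.int64(74)), (np.int64(250), np.int64(70)), (np.int64(255), np.int64(68)), (np.int64(260), np.int64(66)), (np.int64(265), np.int64(87)), (np.int64(270), np.int64(80)), (np.int64(275), np.int64(89)), (np.int64(280), np.int64(49)), (np.int64(285), np.int64(22)), (np.int64(290), np.int64(33))]
```

View pics/s1.png

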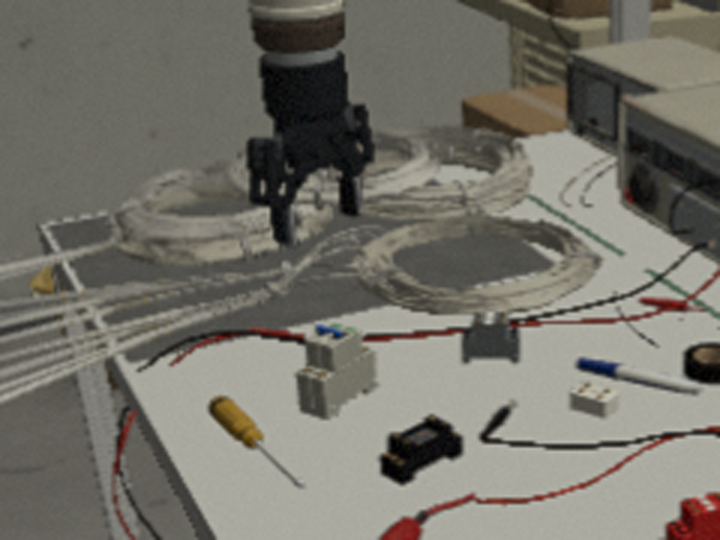

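The scene picture shows the gripper above and left of the breaker, with fingertips at about crop (286,242). That is higher than the TCP pose says, so I'll check against a fresh picture before descending.

Run:
```python
from h import *
for n in("scene","top"):
    p,X=top_cloud(n)
    o=bot.get_obs(); c=o["ee_pos"]*1000; print(n,o["time"],c,o["opening"])
    Q=X*1000
    m=(np.hypot(Q[...,0]-c[0],Q[...,1]-c[1])<90)&(Q[...,2]>100)&(Q[...,2]<400)
    q=Q[m]; print(len(q),np.percentile(q[:,2],[0,1,5,50,95]), "centroid",q.mean(0))
    lo=q[q[:,2]<q[:,2].min()+20]; print("tips",len(lo),rect(lo/1000))
    P=bot.camera_params(n); xc=np.array(P["R"])@(c/1000)+P["t"]
    s=xc[:2]/xc[2]; s=s*(1+P["k1"]*(s@s)); print("tcp px",(np.array(P["K"])[:2,:2]@s+np.array(P["K"])[:2,2]))
save("s2.png",p[100:384,0:400])
```

```text
scene 1.0 [451.07376483 278.33741921 129.37822223] 0.08550245592597717
2354 [178.99114511 185.26843898 201.49365949 299.39380029 389.82247103] centroid [443.05293509 256.15397172 299.57378604]
tips 103 (array([450.4, 273. ]), array([113.5,  26.4]), 32.1)
tcp px [167.83815286 132.27068643]
top 1.05 [450.32279226 279.44673593 129.90198312] 0.08541890297872226
311 [177.90845066 193.35107443 228.99665952 304.92879449 373.19161902] centroid [431.16743607 246.96256547 295.77848084]
tips 5 (array([413.1, 249.3]), array([6.2, 3.7]), 27.0)
tcp px [149.60247832 209.35396856]
```

View pics/s2.png

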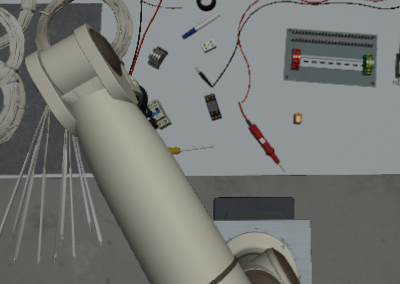

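The fingertips sit at z≈178 mm in both cameras, against a reported TCP of 130 mm; even fully open that should be about 143. The centre in x,y agrees. I'll go down part way, safe under either reading, and measure again.

>>> step_arm --targets '[[1,[0,0,-30],[0,0,0]],[1,[0,0,-60],[0,0,0]],[1,[0,0,-60],[0,0,0]],[1,[0,0,-60],[0,0,0]]]'

```text
time: 1.45
ee_pos: [0.4494, 0.2808, 0.0711]
tcp_rot: [-180.0, -0.0, 121.1]
wrist_force: [-0.5, -0.4, 0.1]
opening: 0.0853
grasp_force: 0.0
```

```bash
cat >> h.py <<'E'
def grip(n="scene",zlo=84,R=90):
    p,X=top_cloud(n); o=bot.get_obs(); c=o["ee_pos"]*1000; Q=X*1000
    print(n,o["time"],c.round(1),o["tcp_rot"].round(1),round(o["opening"]*1000,1),o["wrist_force"].round(1))
    dark=p.max(-1)<75
    q=Q[(np.hypot(Q[...,0]-c[0],Q[...,1]-c[1])<R)&(Q[...,2]>zlo)&(Q[...,2]<400)&dark]
    print("tip z",np.percentile(q[:,2],[0,1,3]).round(1),np.histogram(q[:,2],np.arange(zlo,zlo+130,10))[0])
    return p,X
E
python3 - <<'E'
from h import *
p,X=grip(); save("s3.png",cv2.resize(p[40:240,80:280],None,fx=3,fy=3,interpolation=cv2.INTER_CUBIC))
E
```

```text
scene 1.5 [450.2 280.9  72. ] [179.9  -0.  121.1] 85.6 [-0.5 -0.3  0.3]
tip z [119.4 128.3 141.5] [  0   0   0  11  33  42  53  40  73 120 135 127]
```

View pics/s3.png

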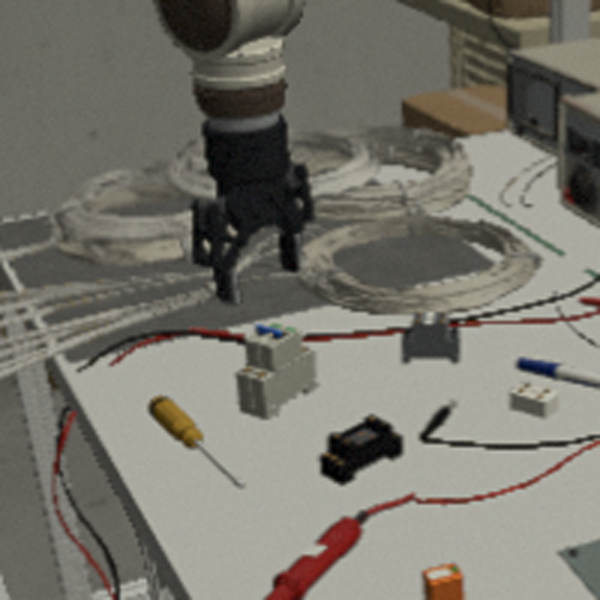

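The second reading gives the same result: open tips at 119 with the TCP reported at 72. The real fingertips are therefore about 34 mm above the reported TCP, plus the 13 mm swing. I'll use that offset from here on and watch the force.

>>> step_arm --targets '[[1,[0,0,-25],[0,0,0]],[1,[0,0,-45],[0,0,0]],[1,[0,0,-57],[0,0,0]],[1,[0,0,-57],[0,0,0]]]'

```text
time: 1.9
ee_pos: [0.45, 0.2799, 0.0131]
tcp_rot: [-180.0, -0.0, 121.0]
wrist_force: [-0.3, -1.1, -1.2]
opening: 0.0851
grasp_force: 0.0
```

Run:
```python
from h import *
p,X=grip(zlo=52); save("s4.png",cv2.resize(p[100:240,100:260],None,fx=4,fy=4,interpolation=cv2.INTER_CUBIC))
```

```text
scene 1.95 [450.5 280.1  14.1] [180.  -0. 121.] 85.2 [ 0.   0.1 -0. ]
tip z [52.1 65.3 78.7] [ 19  38  39  45  39  52  92 125 120 119 150 100]
```

View pics/s4.png

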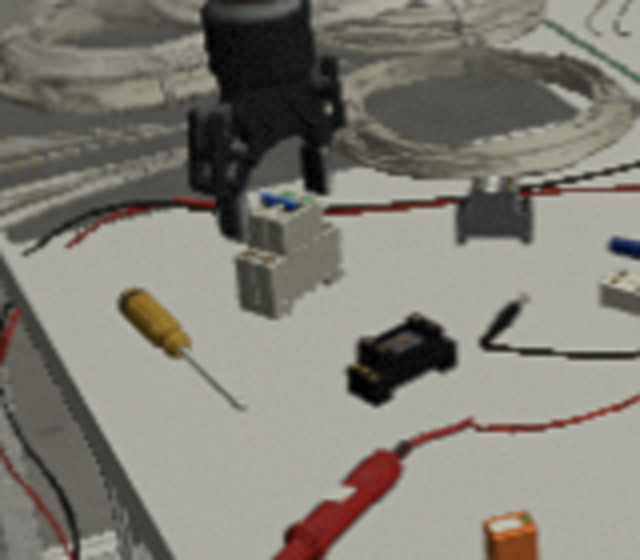

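The fingers straddle the white nose, with the left tip at crop (235,235) and clear of the shoulder. Closing now.

>>> step_arm --targets '[[0.3,[0,0,0],[0,0,0]],[0.3,[0,0,0],[0,0,0]],[0.3,[0,0,0],[0,0,0]],[0.3,[0,0,0],[0,0,0]],[0.3,[0,0,0],[0,0,0]],[0.3,[0,0,0],[0,0,0]],[0.3,[0,0,0],[0,0,0]]]' --force 40

```text
time: 2.65
ee_pos: [0.451, 0.2802, 0.0144]
tcp_rot: [179.9, -0.0, 121.0]
wrist_force: [0.2, 0.8, 6.1]
opening: 0.0439
grasp_force: 41.7
```

>>> step_arm --targets '[[0.3,[0,0,20],[0,0,0]],[0.3,[0,0,50],[0,0,0]],[0.3,[0,0,80],[0,0,0]],[0.3,[20,-50,80],[0,0,-0.07]],[0.3,[35,-95,80],[0,0,-0.15]],[0.3,[50,-140,80],[0,0,-0.23]],[0.3,[68,-185,80],[0,0,-0.31]],[0.3,[86,-230,80],[0,0,-0.39]]]'

```text
time: 3.45
ee_pos: [0.5364, 0.0479, 0.0931]
tcp_rot: [-180.0, -0.0, 98.5]
wrist_force: [1.0, 0.9, -2.2]
opening: 0.0439
grasp_force: 42.1
```

>>> step_arm --targets '[[0.3,[16,-42,0],[0,0,-0.07]],[0.3,[32,-84,0],[0,0,-0.13]],[0.3,[47,-126,0],[0,0,-0.18]],[0.3,[62,-166,0],[0,0,-0.22]],[0.3,[73,-195,0],[0,0,-0.236]],[0.3,[77,-208,0],[0,0,-0.236]],[0.3,[77,-208,0],[0,0,-0.236]],[0.3,[77,-208,0],[0,0,-0.236]]]'

```text
time: 4.25
ee_pos: [0.6129, -0.1576, 0.0928]
tcp_rot: [-179.9, -0.0, 85.1]
wrist_force: [-0.2, 0.7, -2.4]
opening: 0.044
grasp_force: 42.1
```

Run:
```python
from h import *
p,X=grip(); save("s5.png",cv2.resize(p[100:300,200:400],None,fx=3,fy=3,interpolation=cv2.INTER_CUBIC))
```

```text
scene 4.3 [ 613.  -157.2   93.1] [-180.    -0.    85.2] 44.0 [-0.8  0.4 -1.8]
tip z [ 84.   99.6 137.2] [ 24  24  21  16  18  28  46  56  51 112 167 174]
```

View pics/s5.png

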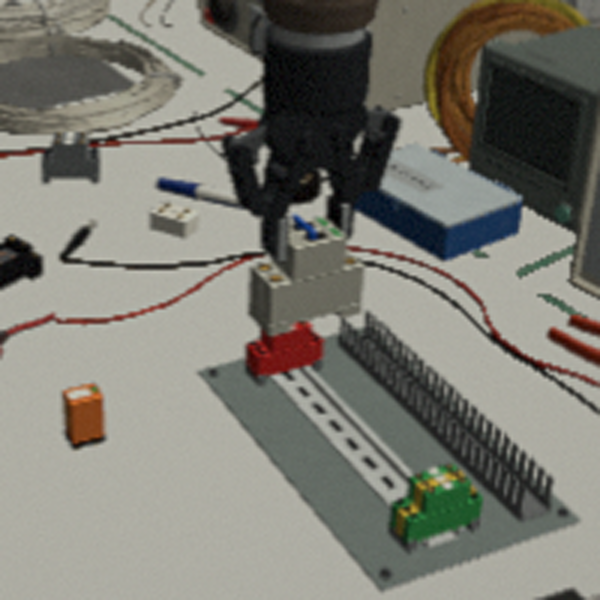

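The breaker hangs square just past the red terminals, at crop (305,290). Lowering it onto the rail gently.

>>> step_arm --targets '[[0.3,[0,0,-30],[0,0,0]],[0.3,[0,0,-55],[0,0,0]],[0.3,[0,0,-64],[0,0,0]],[0.3,[0,0,-68],[0,0,0]],[0.3,[0,0,-71],[0,0,0]],[0.3,[0,0,-74],[0,0,0]],[0.3,[0,0,-75],[0,0,0]],[0.3,[0,0,-75],[0,0,0]]]'

```text
time: 5.1
ee_pos: [0.6139, -0.1582, 0.0194]
tcp_rot: [179.9, -0.0, 85.1]
wrist_force: [-1.2, 0.7, 1.8]
opening: 0.0442
grasp_force: 42.6
```

```bash
cat >> h.py <<'E'
def meas(X,x,y,a,b,R=45,xm=650):
    Q=X.reshape(-1,3)*1000; q=Q[(np.hypot(Q[:,0]-x,Q[:,1]-y)<R)&(Q[:,2]>a)&(Q[:,2]<b)&(Q[:,0]<xm)]
    return len(q),*rect(q/1000),np.percentile(q[:,2],[50,97]).round(1)
E
python3 - <<'E'
from h import *
p,X=grip()
Q=X*1000; w=(p.min(-1)>95)&(abs(Q[...,0]-613)<45)&(abs(Q[...,1]+160)<30)&(Q[...,2]>35)&(Q[...,2]<65)
q=Q[w]; h=np.histogram(q[:,2],np.arange(35,66,3)); print(h[0]); print(rect(q/1000))
E
```

```text
scene 5.15 [ 614.  -158.2   19.4] [179.9  -0.   85.1] 44.1 [-0.7  1.3  3.9]
tip z [ 84.   92.2 106.2] [ 45  47 134 128 156 156 177 271 130  40 123 147]
[ 0  0  0 14 61  5  0  0  0  0]
(array([ 610.8, -165.2]), array([35.9, 76.6]), 80.1)
```

Shoulders read 48 mm, where 49 is expected when seated, so the breaker is down. Releasing, rising, and heading to the socket.

>>> step_arm --targets '[[1,[0,0,0],[0,0,0]],[1,[0,0,0],[0,0,0]],[1,[0,0,0],[0,0,0]],[1,[0,0,0],[0,0,0]],[1,[0,0,20],[0,0,0]],[1,[0,0,60],[0,0,0]],[1,[0,0,100],[0,0,0]],[1,[0,0,100],[0,0,0]]]'

```text
time: 5.95
ee_pos: [0.6157, -0.1589, 0.1247]
tcp_rot: [179.5, 0.1, 85.1]
wrist_force: [0.2, 0.2, -0.2]
opening: 0.0855
grasp_force: 0.0
```

>>> step_arm --targets '[[1,[-140,282,0],[0,0,0.403]],[1,[-140,282,0],[0,0,0.403]],[1,[-140,282,0],[0,0,0.403]],[1,[-140,282,0],[0,0,0.403]],[1,[-140,282,0],[0,0,0.403]],[1,[-140,282,0],[0,0,0.403]],[1,[-140,282,0],[0,0,0.403]],[1,[-140,282,0],[0,0,0.403]]]'

```text
time: 6.75
ee_pos: [0.4727, 0.1254, 0.1183]
tcp_rot: [180.0, -0.0, 108.4]
wrist_force: [-0.1, -1.2, 0.2]
opening: 0.0854
grasp_force: 0.0
```

Run:
```python
from h import *
p,X=grip("top"); 
print("red",meas(X,616,-124,42,60,28)); print("breaker top",meas(X,613,-158,65,99,35)); print("breaker shoulder",meas(X,613,-160,42,99,50))
Q=X*1000; 
r=(p[...,0].astype(int)-p[...,1]>60)&(abs(Q[...,1]+124)<30)&(abs(Q[...,0]-616)<40)&(Q[...,2]>30); print("red col",rect(Q[r]/1000))
o=(p[...,0].astype(int)-p[...,2]>70)&(abs(Q[...,1]+124)<40)&(abs(Q[...,0]-436)<30)&(Q[...,2]>38); print("relay col",rect(Q[o]/1000),o.sum())
```

```text
top 6.8 [473.3 124.3 118.3] [180.    0.  108.3] 85.2 [-0.3  0.4 -0.3]Traceback (most recent call last):
  File "<stdin>", line 2, in <module>
  File "h.py", line 25, in grip
    print("tip z",np.percentile(q[:,2],[0,1,3]).round(1),np.histogram(q[:,2],np.arange(zlo,zlo+130,10))[0])
                  ~~~~~~~~~~~~~^^^^^^^^^^^^^^^^
    return _quantile_unchecked(
        a, q, axis, out, overwrite_input, method, keepdims, weights)
    return _ureduce(a,
                    func=_quantile_ureduce_func,
    ...<5 lines>...
                    overwrite_input=overwrite_input,
                    method=method)
    r = func(a, **kwargs)
    result = _quantile(arr,
                       quantiles=q,
    ...<2 lines>...
                       out=out,
                       weights=wgt)
    slices_having_nans = np.isnan(arr[-1, ...])
                                  ~~~^^^^^^^^^
IndexError: index -1 is out of bounds for axis 0 with size 0
```

```bash
cat > chk.py <<'E'
from h import *
p,X=top_cloud("top"); o=bot.get_obs(); print(o["time"],o["ee_pos"].round(4),o["tcp_rot"].round(1))
Q=X*1000
def near(x,y,a,b,h=40,w=25): 
    m=(abs(Q[...,0]-x)<h)&(abs(Q[...,1]-y)<w)&(Q[...,2]>a)&(Q[...,2]<b); return m
E
python3 - <<'E'
from chk import *
r=(p[...,0].astype(int)-p[...,1]>60)&near(616,-124,30,60,w=30); print("red",rect(Q[r]/1000))
print("breaker nose",meas(X,613,-160,66,99,40)); print("breaker shoulder",meas(X,613,-160,45,99,50,), "rail free", )
w=near(613,-160,45,99,50,35)&~((p[...,0].astype(int)-p[...,1])>40); print(rect(Q[w]/1000))
o=(p[...,0].astype(int)-p[...,2]>60)&near(436,-124,38,60,30,40); print("relay",rect(Q[o]/1000),o.sum(), meas(X,436,-124,38,60,30))
E
```

```text
6.85 [0.4737 0.1235 0.1182] [180.    0.  108.3]
red (array([ 615.6, -124.4]), array([19.9, 59.3]), 85.3)
breaker nose (199, array([ 611.1, -157.1]), array([35.3, 46.3]), 84.9, array([76. , 85.1]))
breaker shoulder (413, array([ 610.8, -143.4]), array([62. , 77.9]), 88.0, array([61.8, 82.9])) rail free
(array([ 611.9, -150.6]), array([47.2, 80.8]), 87.1)
relay (array([ 435. , -125.3]), array([18.3, 26.2]), 79.5) 41 (66, array([ 434.8, -125. ]), array([19.8, 24.6]), 86.7, array([45.1, 50.2]))
```

The breaker is seated at yaw −5°, about 3.5 mm from the red group, with its top 5 mm higher than it stood on the bench. Now grasping the socket.

>>> step_arm --targets '[[1,[0,0,-45],[0,0,0]],[1,[0,0,-90],[0,0,0]],[1,[0,0,-115],[0,0,0]],[1,[0,0,-126],[0,0,0]],[1,[0,0,-130],[0,0,0]],[1,[0,0,-130],[0,0,0]]]'

```text
time: 7.45
ee_pos: [0.4741, 0.1233, -0.011]
tcp_rot: [180.0, 0.0, 108.2]
wrist_force: [-0.1, -0.1, 0.2]
opening: 0.0854
grasp_force: 0.0
```

>>> step_arm --targets '[[0.4,[0,0,0],[0,0,0]],[0.4,[0,0,0],[0,0,0]],[0.4,[0,0,0],[0,0,0]],[0.4,[0,0,0],[0,0,0]],[0.4,[0,0,0],[0,0,0]],[0.4,[0,0,0],[0,0,0]],[0.4,[0,0,0],[0,0,0]]]' --force 35

```text
time: 8.15
ee_pos: [0.4743, 0.124, -0.0102]
tcp_rot: [179.9, 0.0, 108.2]
wrist_force: [-1.6, -1.2, 5.2]
opening: 0.0528
grasp_force: 36.4
```

Run:
```python
from h import *
p,X=grip(zlo=45); save("s6.png",cv2.resize(p[120:240,140:280],None,fx=4,fy=4,interpolation=cv2.INTER_CUBIC))
```

```text
scene 8.2 [474.3 124.  -10.2] [179.9   0.  108.2] 52.6 [-0.7 -1.4  6. ]
tip z [45.1 54.1 72.4] [ 36  34  35  93  96 125 123 133 196  88  35  96]
```

View pics/s6.png

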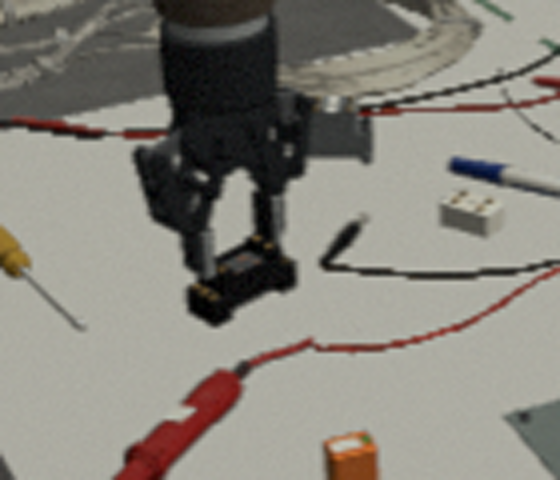

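The pads hold the socket's upper part, at crop (200,260) and (270,215). Lifting high enough to clear the breaker's toggles.

>>> step_arm --targets '[[0.4,[0,0,25],[0,0,0]],[0.4,[0,0,60],[0,0,0]],[0.4,[0,0,95],[0,0,0]],[0.4,[0,0,120],[0,0,0]],[0.4,[17,-40,120],[0,0,-0.05]],[0.4,[34,-80,120],[0,0,-0.1]],[0.4,[51,-120,120],[0,0,-0.15]],[0.4,[68,-160,120],[0,0,-0.2]]]'

```text
time: 9.0
ee_pos: [0.5421, -0.0377, 0.1092]
tcp_rot: [179.9, 0.0, 96.7]
wrist_force: [0.5, 1.2, -0.6]
opening: 0.0529
grasp_force: 37.5
```

>>> step_arm --targets '[[0.4,[16,-40,0],[0,0,-0.05]],[0.4,[32,-80,0],[0,0,-0.1]],[0.4,[48,-120,0],[0,0,-0.15]],[0.4,[61,-145,0],[0,0,-0.19]],[0.4,[67,-158,0],[0,0,-0.203]],[0.4,[67,-158,0],[0,0,-0.203]],[0.4,[67,-158,0],[0,0,-0.203]]]'

```text
time: 9.7
ee_pos: [0.6081, -0.1934, 0.1084]
tcp_rot: [-180.0, -0.0, 85.2]
wrist_force: [-0.3, 0.8, -1.2]
opening: 0.0526
grasp_force: 37.5
```

>>> step_arm --targets '[[0.4,[0,0,-35],[0,0,0]],[0.4,[0,0,-65],[0,0,0]],[0.4,[0,0,-85],[0,0,0]],[0.4,[0,0,-95],[0,0,0]],[0.4,[0,0,-98],[0,0,0]],[0.4,[0,0,-98],[0,0,0]]]'

```text
time: 10.3
ee_pos: [0.6086, -0.1936, 0.0111]
tcp_rot: [180.0, 0.0, 85.2]
wrist_force: [-0.8, 0.9, -1.4]
opening: 0.0529
grasp_force: 37.5
```

Run:
```python
from h import *
p,X=grip(zlo=60); save("s7.png",cv2.resize(p[150:300,230:400],None,fx=4,fy=4,interpolation=cv2.INTER_CUBIC))
```

```text
scene 10.35 [ 609.  -193.9   11.7] [179.9   0.   85.2] 52.8 [ 0.2  0.9 -0.3]
tip z [60.5 67.3 81.2] [ 52  56  48  63 174 137 182 149 209 283  70  62]
```

View pics/s7.png

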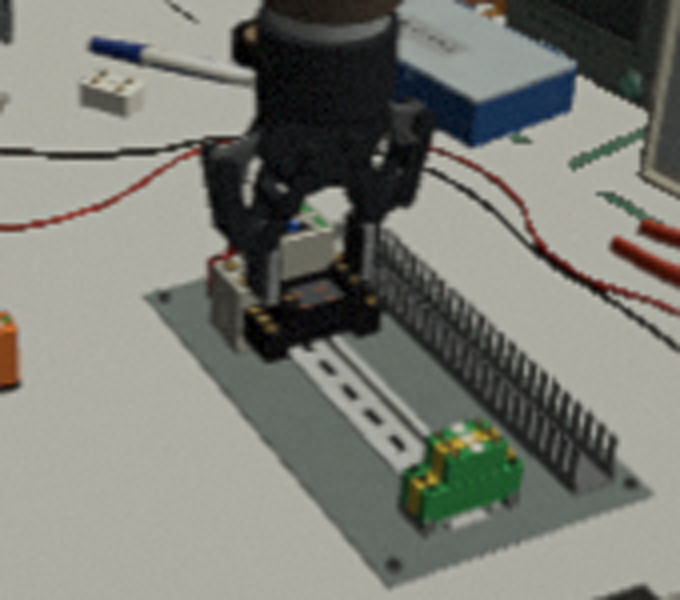

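The socket hangs square beside the breaker, centred over the rail at crop (315,320). Lowering the last 17 mm.

>>> step_arm --targets '[[0.4,[0,0,-5],[0,0,0]],[0.4,[0,0,-9],[0,0,0]],[0.4,[0,0,-13],[0,0,0]],[0.4,[0,0,-16],[0,0,0]],[0.4,[0,0,-17],[0,0,0]],[0.4,[0,0,-17],[0,0,0]]]'

```text
time: 10.95
ee_pos: [0.6089, -0.1943, -0.0051]
tcp_rot: [179.9, 0.0, 85.1]
wrist_force: [-1.4, 0.9, 10.5]
opening: 0.0524
grasp_force: 38.6
```

>>> step_arm --targets '[[0.9,[0,0,0],[0,0,0]],[0.9,[0,0,0],[0,0,0]],[0.9,[0,0,0],[0,0,0]],[0.9,[0,0,0],[0,0,0]],[1,[0,0,20],[0,0,0]],[1,[0,0,60],[0,0,0]],[1,[0,0,100],[0,0,0]],[1,[0,0,125],[0,0,0]]]'

```text
time: 11.75
ee_pos: [0.609, -0.1944, 0.1215]
tcp_rot: [179.8, 0.0, 85.1]
wrist_force: [0.2, -2.0, -0.5]
opening: 0.0852
grasp_force: 0.0
```

>>> step_arm --targets '[[1,[2,48,0],[0,0,-0.04]],[1,[4,96,0],[0,0,-0.08]],[1,[6,144,0],[0,0,-0.12]],[1,[8,192,0],[0,0,-0.16]],[1,[10,240,0],[0,0,-0.2]],[1,[12,288,0],[0,0,-0.24]],[1,[13,336,0],[0,0,-0.29]],[1,[14,384,0],[0,0,-0.34]]]'

```text
time: 12.55
ee_pos: [0.6221, 0.1918, 0.1182]
tcp_rot: [180.0, 0.0, 65.5]
wrist_force: [0.8, -0.5, 0.6]
opening: 0.0854
grasp_force: 0.0
```

>>> step_arm --targets '[[1,[0,45,0],[0,0,-0.04]],[1,[1,85,0],[0,0,-0.07]],[1,[1,101,0],[0,0,-0.075]],[1,[1,101,0],[0,0,-0.075]],[1,[1,101,0],[0,0,-0.075]]]'

```text
time: 13.05
ee_pos: [0.6234, 0.2902, 0.118]
tcp_rot: [-180.0, 0.0, 61.4]
wrist_force: [-0.2, -0.1, 0.8]
opening: 0.0854
grasp_force: 0.0
```

Run:
```python
from chk import *
print("breaker nose",meas(X,613,-160,66,99,40))
m=near(608,-195,34,60,45,17); print("socket top",rect(Q[m]/1000),m.sum(),np.percentile(Q[m][:,2],[50,90]))
m=near(608,-197,20,60,45,17); print("socket all",rect(Q[m]/1000),m.sum())
m=near(608,-195,26,34,14,12); print("well floor z",np.median(Q[m][:,2]),m.sum())
```

```text
13.1 [0.6235 0.2896 0.1182] [180.    0.   61.3]
breaker nose (197, array([ 611.1, -157.1]), array([35.2, 46.6]), 85.0, array([76.3, 85.4]))
socket top (array([ 605.9, -194.1]), array([29.9, 55.6]), 86.0) 88 [39.22825398 42.05564616]
socket all (array([ 606. , -194.9]), array([29.5, 74.8]), 85.8) 233
well floor z 30.175687013139278 65
```

The socket is seated: top 41 mm, well floor about 30–31, yaw −4°, next to the breaker. Now the grey terminals.

>>> step_arm --targets '[[1,[0,0,-45],[0,0,0]],[1,[0,0,-90],[0,0,0]],[1,[0,0,-110],[0,0,0]],[1,[0,0,-119],[0,0,0]],[1,[0,0,-122],[0,0,0]],[1,[0,0,-122],[0,0,0]]]'

```text
time: 13.7
ee_pos: [0.6242, 0.2904, -0.0023]
tcp_rot: [179.9, -0.1, 61.3]
wrist_force: [0.1, 0.4, 0.5]
opening: 0.0852
grasp_force: 0.0
```

>>> step_arm --targets '[[0.2,[0,0,0],[0,0,0]],[0.2,[0,0,0],[0,0,0]],[0.2,[0,0,0],[0,0,0]],[0.2,[0,0,0],[0,0,0]],[0.2,[0,0,0],[0,0,0]],[0.2,[0,0,0],[0,0,0]],[0.2,[0,0,0],[0,0,0]],[0.2,[0,0,0],[0,0,0]]]' --force 35

```text
time: 14.5
ee_pos: [0.6239, 0.2911, -0.0027]
tcp_rot: [179.9, -0.1, 61.4]
wrist_force: [0.5, -0.3, 6.1]
opening: 0.035
grasp_force: 35.8
```

>>> step_arm --targets '[[0.2,[0,0,25],[0,0,0]],[0.2,[0,0,65],[0,0,0]],[0.2,[0,0,100],[0,0,0]],[0.2,[0,0,125],[0,0,0]],[0.2,[-2,-42,125],[0,0,0.03]],[0.2,[-3,-84,125],[0,0,0.07]],[0.2,[-4,-126,125],[0,0,0.11]],[0.2,[-6,-168,125],[0,0,0.15]]]'

```text
time: 15.3
ee_pos: [0.6169, 0.1214, 0.1209]
tcp_rot: [-180.0, 0.0, 70.1]
wrist_force: [0.5, -0.3, -0.6]
opening: 0.0348
grasp_force: 35.3
```

>>> step_arm --targets '[[0.2,[-1,-42,0],[0,0,0.04]],[0.2,[-3,-84,0],[0,0,0.08]],[0.2,[-4,-126,0],[0,0,0.12]],[0.2,[-6,-168,0],[0,0,0.16]],[0.2,[-7,-210,0],[0,0,0.2]],[0.2,[-9,-252,0],[0,0,0.23]],[0.2,[-10,-294,0],[0,0,0.25]],[0.2,[-11,-325,0],[0,0,0.265]]]'

```text
time: 16.1
ee_pos: [0.6057, -0.2046, 0.1209]
tcp_rot: [-180.0, 0.0, 85.1]
wrist_force: [-0.0, 0.1, -1.5]
opening: 0.0349
grasp_force: 35.3
```

>>> step_arm --targets '[[0.2,[-1,-20,0],[0,0,0]],[0.2,[-1,-27,0],[0,0,0]],[0.2,[-1,-27,-35],[0,0,0]],[0.2,[-1,-27,-70],[0,0,0]],[0.2,[-1,-27,-92],[0,0,0]],[0.2,[-1,-27,-102],[0,0,0]],[0.2,[-1,-27,-102],[0,0,0]]]'

```text
time: 16.8
ee_pos: [0.6048, -0.2279, 0.0181]
tcp_rot: [-179.9, -0.1, 85.2]
wrist_force: [0.8, 0.0, -1.2]
opening: 0.0352
grasp_force: 35.2
```

Run:
```python
from h import *
p,X=grip(zlo=60); save("s8.png",cv2.resize(p[150:300,230:400],None,fx=4,fy=4,interpolation=cv2.INTER_CUBIC))
```

```text
scene 16.85 [ 605.6 -228.4   19.7] [-180.    -0.    85.2] 35.1 [ 0.4 -0.1 -0.3]
tip z [60.2 64.3 73.4] [102  62  61  49 146 137 173 172 176 282 166  50]
```

View pics/s8.png

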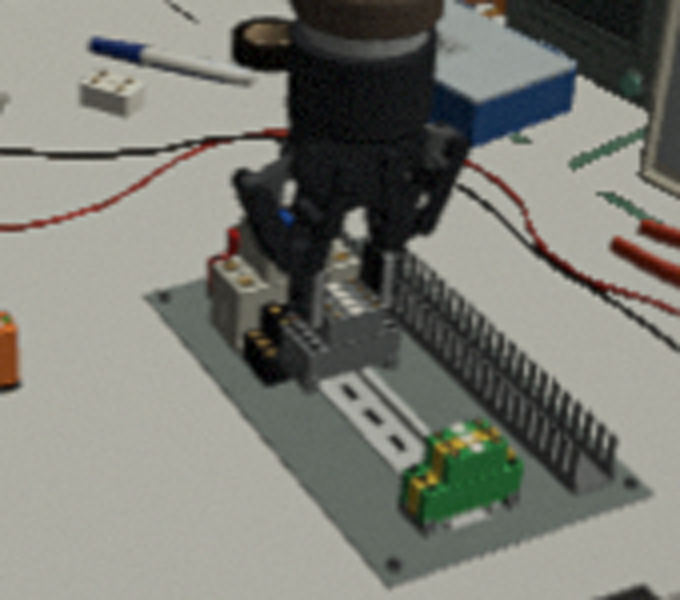

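The grey group is aligned over the rail beside the socket, at crop (350,335). Lowering, releasing, and rising.

>>> step_arm --targets '[[0.2,[0,0,-5],[0,0,0]],[0.2,[0,0,-9],[0,0,0]],[0.2,[0,0,-13],[0,0,0]],[0.2,[0,0,-16],[0,0,0]],[0.2,[0,0,-18],[0,0,0]],[0.2,[0,0,-18],[0,0,0]],[0.2,[0,0,-18],[0,0,0]]]'

```text
time: 17.55
ee_pos: [0.6059, -0.2293, 0.0023]
tcp_rot: [179.9, 0.0, 85.1]
wrist_force: [0.1, 0.1, 5.4]
opening: 0.035
grasp_force: 36.0
```

>>> step_arm --targets '[[0.8,[0,0,0],[0,0,0]],[0.8,[0,0,0],[0,0,0]],[0.8,[0,0,0],[0,0,0]],[0.8,[0,0,0],[0,0,0]],[0.8,[0,0,20],[0,0,0]],[1,[0,0,60],[0,0,0]],[1,[0,0,100],[0,0,0]],[1,[0,0,125],[0,0,0]]]'

```text
time: 18.35
ee_pos: [0.6059, -0.2294, 0.1296]
tcp_rot: [179.8, 0.0, 85.1]
wrist_force: [0.5, 0.2, -0.6]
opening: 0.0854
grasp_force: 0.0
```

>>> step_arm --targets '[[1,[-169.5,104,0],[0,0,0]],[1,[-169.5,104,0],[0,0,0]],[1,[-169.5,104,0],[0,0,0]],[1,[-169.5,104,0],[0,0,0]],[1,[-169.5,104,0],[0,0,0]],[1,[-169.5,104,0],[0,0,0]],[1,[-169.5,104,-40],[0,0,0]],[1,[-169.5,104,-40],[0,0,0]]]'

```text
time: 19.15
ee_pos: [0.4345, -0.125, 0.0823]
tcp_rot: [-179.7, -0.1, 85.1]
wrist_force: [-1.5, -0.1, -0.3]
opening: 0.0855
grasp_force: 0.0
```

Run:
```python
from chk import *
b=[("breaker",613,-158,66,99,40,25),("socket",607,-195,34,60,45,17),("out",604,-229,26,60,45,17),("out nose",604,-229,44,60,45,20)]
for n,*a in b:
    m=near(*a); print(n,m.sum(),*( [rect(Q[m]/1000),np.percentile(Q[m][:,2],[50,90]).round(1)] if m.sum()>5 else []))
p2,X2=top_cloud("scene"); Qs=X2*1000
s=(p2[...,0].astype(int)-p2[...,2]>60)&(abs(Qs[...,1]+130)<40)&(abs(Qs[...,0]-436)<30)&(Qs[...,2]>38)&(Qs[...,2]<60); print("relay scene",rect(Qs[s]/1000),s.sum())
```

```text
19.2 [ 0.4351 -0.1252  0.0846] [-179.8   -0.    85.1]
breaker 7 (array([ 628.5, -143.5]), array([ 3.1, 12.8]), 85.8) [76.2 77.2]
socket 0
out 10 (array([ 629.5, -234.3]), array([18.9,  4.2]), 85.6) [33.1 34.4]
out nose 0
relay scene (array([ 434.8, -131.1]), array([22.4, 24.5]), 82.2) 67
```

The arm hides the row from the top camera here. The relay lies under the tool as expected, so I'll grasp it.

>>> step_arm --targets '[[1,[0,0,-40],[0,0,0]],[1,[0,0,-75],[0,0,0]],[1,[0,0,-92],[0,0,0]],[1,[0,0,-96],[0,0,0]],[1,[0,0,-96],[0,0,0]]]'

```text
time: 19.75
ee_pos: [0.4367, -0.1255, -0.0087]
tcp_rot: [180.0, 0.0, 85.1]
wrist_force: [-0.8, -0.3, 0.0]
opening: 0.0854
grasp_force: 0.0
```

>>> step_arm --targets '[[0.1,[0,0,0],[0,0,0]],[0.1,[0,0,0],[0,0,0]],[0.1,[0,0,0],[0,0,0]],[0.1,[0,0,0],[0,0,0]],[0.1,[0,0,0],[0,0,0]],[0.1,[0,0,0],[0,0,0]],[0.1,[0,0,0],[0,0,0]],[0.1,[0,0,0],[0,0,0]]]' --force 30

```text
time: 20.55
ee_pos: [0.4361, -0.1253, -0.0093]
tcp_rot: [180.0, 0.0, 85.1]
wrist_force: [-0.5, -0.3, 6.4]
opening: 0.026
grasp_force: 34.7
```

>>> step_arm --targets '[[0.1,[0,0,0],[0,0,0]],[0.1,[0,0,30],[0,0,0]],[0.1,[0,0,70],[0,0,0]],[0.1,[0,0,110],[0,0,0]],[0.1,[0,0,130],[0,0,0]],[0.1,[0,0,130],[0,0,0]]]'

```text
time: 21.15
ee_pos: [0.4373, -0.1256, 0.1231]
tcp_rot: [179.7, 0.0, 85.1]
wrist_force: [-1.2, 0.3, -1.5]
opening: 0.0254
grasp_force: 34.3
```

Run:
```python
from h import *
p,X=grip(zlo=60); save("s9.png",cv2.resize(p[110:270,160:380],None,fx=3.5,fy=3.5,interpolation=cv2.INTER_CUBIC))
```

```text
scene 21.2 [ 436.6 -125.3  121. ] [179.9   0.   85.1] 25.6 [ 0.3  0.4 -1.4]
tip z [135.1 157.5 183.6] [ 0  0  0  0  0  0  0 20 10  4 11 38]
```

View pics/s9.png

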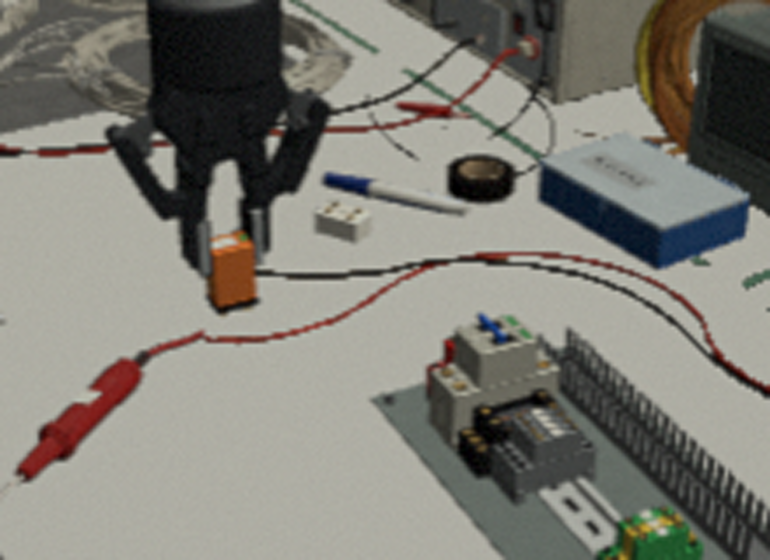

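The relay is held upright at crop (232,270), and the row of breaker, socket and grey group looks right. Moving to hover just above the well.

>>> step_arm --targets '[[0.1,[40,-16,0],[0,0,0]],[0.1,[80,-32,0],[0,0,0]],[0.1,[120,-48,0],[0,0,0]],[0.1,[150,-60,0],[0,0,0]],[0.1,[172.5,-69,0],[0,0,0]],[0.1,[172.5,-69,0],[0,0,0]],[0.1,[172.5,-69,-40],[0,0,0]],[0.1,[172.5,-69,-75],[0,0,0]]]'

```text
time: 22.0
ee_pos: [0.6076, -0.1939, 0.0429]
tcp_rot: [-179.9, -0.0, 85.1]
wrist_force: [0.3, 0.1, -0.8]
opening: 0.0258
grasp_force: 34.3
```

>>> step_arm --targets '[[0.1,[0,0,-8],[0,0,0]],[0.1,[0,0,-8],[0,0,0]],[0.1,[0,0,-8],[0,0,0]]]'

```text
time: 22.3
ee_pos: [0.6087, -0.1942, 0.0388]
tcp_rot: [179.9, 0.0, 85.1]
wrist_force: [0.2, -1.1, 0.7]
opening: 0.0262
grasp_force: 34.2
```

Run:
```python
from h import *
p,X=grip(zlo=60); save("s10.png",cv2.resize(p[180:260,270:370],None,fx=7,fy=7,interpolation=cv2.INTER_CUBIC))
Q=X*1000
o=(p[...,0].astype(int)-p[...,2]>60)&(abs(Q[...,1]+200)<30)&(abs(Q[...,0]-606)<30)&(Q[...,2]>40)&(Q[...,2]<100)
q=Q[o]; print(len(q),q.min(0),q.max(0)); print(rect(q/1000))
k=(p.max(-1)<70)&(abs(Q[...,1]+200)<18)&(abs(Q[...,0]-606)<45)&(Q[...,2]>20)&(Q[...,2]<45)
print("socket",rect(Q[k]/1000),k.sum())
```

```text
scene 22.35 [ 609.2 -194.4   39.4] [179.8   0.   85.1] 25.9 [ 0.5  0.7 -0.3]
tip z [60.1 71.9 99.4] [ 33  26  20  41  50  43 137 134 166 148 189 253]
169 [ 585.49041746 -211.3045076    40.12275225] [ 620.90094129 -190.14815857   96.48998917]
(array([ 603.1, -200.8]), array([20.6, 35.7]), 88.8)
socket (array([ 601.3, -200.9]), array([34.8, 65.4]), 88.3) 169
```

View pics/s10.png

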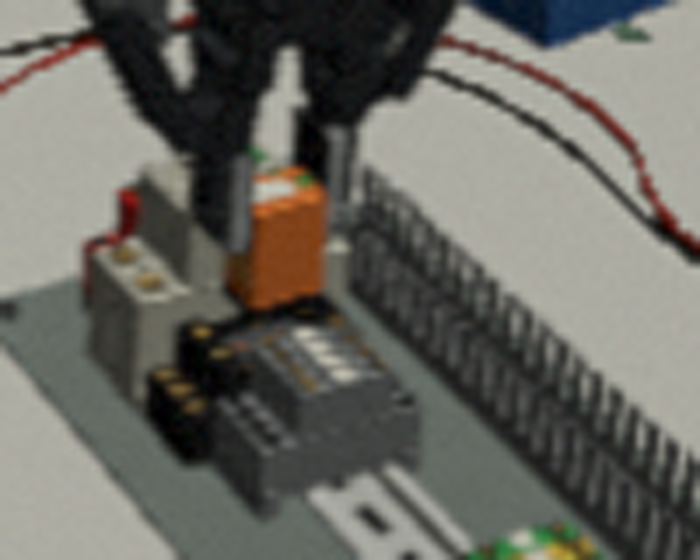

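The relay hangs over the well, with its bottom edge at crop (280,300) behind the grey group. Inserting in two stages while watching the force.

>>> step_arm --targets '[[0.1,[0,0,-3],[0,0,0]],[0.1,[0,0,-6],[0,0,0]],[0.1,[0,0,-9],[0,0,0]],[0.1,[0,0,-12],[0,0,0]],[0.1,[0,0,-12],[0,0,0]]]'

```text
time: 22.85
ee_pos: [0.6081, -0.1941, 0.0246]
tcp_rot: [-180.0, -0.0, 85.1]
wrist_force: [-0.7, 0.6, -0.8]
opening: 0.0255
grasp_force: 34.2
```

It is inside the well with no contact force. Lowering the last bit, then releasing and rising.

>>> step_arm --targets '[[0.1,[0,0,-2],[0,0,0]],[0.1,[0,0,-3],[0,0,0]],[0.1,[0,0,-3],[0,0,0]]]'

```text
time: 23.15
ee_pos: [0.6084, -0.1942, 0.0222]
tcp_rot: [-180.0, 0.0, 85.1]
wrist_force: [0.0, 0.4, -0.4]
opening: 0.026
grasp_force: 34.3
```

>>> step_arm --targets '[[0.6,[0,0,0],[0,0,0]],[0.6,[0,0,0],[0,0,0]],[0.6,[0,0,0],[0,0,0]],[0.6,[0,0,0],[0,0,0]],[0.6,[0,0,15],[0,0,0]],[0.6,[0,0,50],[0,0,0]],[0.8,[0,0,90],[0,0,0]],[0.8,[0,0,120],[0,0,0]]]'

```text
time: 23.95
ee_pos: [0.6087, -0.1943, 0.1462]
tcp_rot: [179.8, 0.0, 85.1]
wrist_force: [1.5, 0.7, 0.5]
opening: 0.0683
grasp_force: 0.0
```

>>> step_arm --targets '[[0.8,[-30,45,0],[0,0,0]],[0.8,[-60,90,0],[0,0,0]],[0.8,[-90,135,0],[0,0,0]],[0.8,[-110,180,0],[0,0,0]],[0.8,[-130,225,0],[0,0,0]],[0.8,[-140,270,0],[0,0,0]],[0.8,[-150,300,0],[0,0,0]],[0.8,[-150,300,0],[0,0,0]]]'

```text
time: 24.75
ee_pos: [0.4572, 0.1093, 0.1439]
tcp_rot: [179.9, -0.1, 85.4]
wrist_force: [-0.3, -0.2, 0.3]
opening: 0.0684
grasp_force: 0.0
```

Run:
```python
from chk import *
b=[("breaker",613,-158,66,99,40,25),("socket",607,-195,34,44,45,17),("relay",607,-195,70,99,30,17),("out",604,-230,28,60,45,19),("out nose",604,-230,46,60,45,20),("earth",597,-341,27,60,40,25)]
for n,*a in b:
    m=near(*a); print(n,m.sum(),*( [rect(Q[m]/1000),np.percentile(Q[m][:,2],[50,90]).round(1)] if m.sum()>5 else []))
a=cv2.resize(p[120:200,270:400],None,fx=5,fy=5,interpolation=cv2.INTER_CUBIC)
p2,_=top_cloud("scene"); c=cv2.resize(p2[180:300,250:400],None,fx=2.2,fy=2.2,interpolation=cv2.INTER_CUBIC)
im=np.zeros((600,650,3),np.uint8); im[:330]=cv2.resize(a,(650,400))[35:365]; im[330:594,:330]=c; save("s11.png",im)
```

```text
24.8 [0.458  0.1076 0.1437] [179.9  -0.   85.4]
breaker 197 (array([ 610.4, -161.8]), array([44.8, 44.3]), 85.3) [76.4 81.5]
socket 69 (array([ 606., -195.]), array([33.4, 55.4]), 88.2) [38.7 42.4]
relay 65 (array([ 606.7, -192.8]), array([19.8, 27.3]), 87.5) [76.2 78.6]
out 206 (array([ 602.5, -226.8]), array([31.1, 59.1]), 87.6) [47.6 51.9]
out nose 117 (array([ 602.3, -227. ]), array([30.6, 37. ]), 87.7) [49.7 52.9]
earth 179 (array([ 598.3, -341.5]), array([25.1, 60.3]), 84.7) [45.3 52.1]
```

View pics/s11.png

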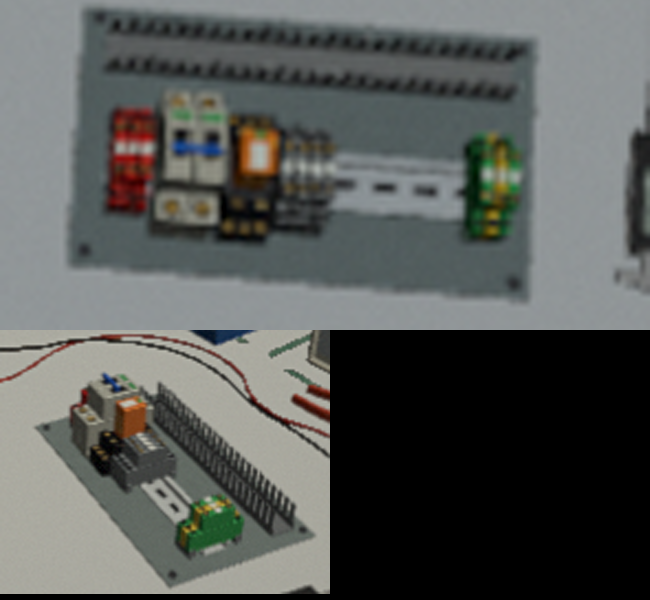

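All heights match seated values: relay top about 77, breaker nose about 77, socket about 41. I'll do one quick check of the grey group's level and yaw before handing in.

Run:
```python
from chk import *
for n,x,lo,hi,h in (("nose",602.5,44,60,16),("shoulder-",580,26,42,7),("shoulder+",626,26,42,6)):
    m=near(x,-227,lo,hi,h,13); q=Q[m]; A=np.c_[q[:,0]-x,q[:,1]+227,np.ones(len(q))]
    print(n,len(q),np.median(q[:,2]).round(1),(np.linalg.lstsq(A,q[:,2],rcond=None)[0]).round(3))
m=near(604,-227,28,60,45,18); q=Q[m]
for y0 in(1,-1):
    e=[(x,(y0*q[abs(q[:,0]-x)<3][:,1]).max()*y0) for x in range(578,630,6) if (abs(q[:,0]-x)<3).sum()>3]; e=np.array(e); print("edge slope deg",np.degrees(np.polyfit(e[:,0],e[:,1],1)[0]).round(1),e[:,1].mean().round(1))
```

```text
24.9 [0.4586 0.1057 0.1432] [179.9  -0.   85.2]
nose 94 50.2 [ 1.1000e-02 -2.0000e-02  5.0015e+01]
shoulder- 46 31.6 [ 3.8700e-01 -2.6000e-02  3.2115e+01]
shoulder+ 16 32.0 [-0.344  0.077 33.139]
edge slope deg -2.3 -211.4
edge slope deg -6.5 -241.1
```

The grey group is level, at seated height, with mean edge yaw about −4.4°. Handing in.

```bash
python3 -c "
from workcell import bot
print(bot.job_done())"
```

```text
the job is handed in; nothing more can be done
None
```

I built the row on the rail in order (red terminals, breaker, socket with the relay upright in its well, grey terminals), each seated with an estimated 2–4 mm between neighbours, and handed it in at about 25 s; the hand-in returned no verdict.

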